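Fold down the tool cabinet's flap onto its slide-out supports

ROBOT

A 6-joint arm with a two-finger parallel gripper is mounted at the origin on the work surface. World frame = base frame: x ahead of the robot, y to its left, z up, the work surface at z = 0. Lengths are in m, angles in degrees, forces in N, time in s.
With the tool pointing down it reaches from about 0.375 to 0.9 m from the base axis. Payload 3.1 kg.
Tool frame: the origin (TCP) lies between the finger pads; the fingertips stand 22 mm ahead of it and the grasp point (between the pads) lies 3 mm ahead of it; y points along the fingers, x is the direction in which the jaws open and shut, and the axes are right-handed (so a half turn about y gives the same grasp; the last joint's range is limited). The gripper opens to 87 mm and grips with 3 to 60 N. Pads are 19 mm wide; open, the fingers measure 117 mm over their backs; the gripper's body (75 mm by 190 mm) begins 51 mm behind the grasp point.
Start: joints at [66.721, 30.224, 82.088, -0, 67.689, -10.227], TCP at [0.141, 0.609, 0.245] pointing down, gripper open.
Joint ranges: [-176.69, 176.69], [-43.24, 126.21], [12.49, 139.97], [-82, 262], [0, 151.66], [-163.58, 163.58]. Speed limits (degrees/s): [159.86, 159.86, 180, 180, 180, 180].

INTERFACE

Orientations are given as a 3x3 rotation matrix whose columns are the frame's x, y, z axes.
In Python, from rig import bot, imaging, workorder gives the robot as it stands. The module is installed in compiled form; this text tells all that it offers.
- The arm moves only by the tool drive_tool, never from a script. Its argument "commands" is a list of rows, each an object of numbers: "dx", "dy", "dz": the shift along the tool's x, y, z normalised to -1 to 1, where 1 is 4 cm; "wx", "wy", "wz": the turn, a rotation vector about the tool's x, y, z normalised to -1 to 1, where 1 is pi/2 rad; "grip": the finger opening in mm, from 0 to 87. In form: [{"dx": .., "dy": .., "dz": .., "wx": .., "wy": .., "wz": .., "grip": ..}, ...]. A call has 1 to 8 rows; each row shifts and turns the commanded pose from where the row before left it, along the tool's axes as they then stand; what a row does not reach is not made up. A row lasts 1/8 s, in which the tool goes at most 62.5 mm and 10.7 degrees, less where a joint would pass 70% of its speed; a pose out of reach is approached as far as the arm can. A call with a number of a shift or a turn outside -1 to 1 is refused whole. A call with a gripper value outside its range is refused whole. The fingers move at their own pace and stop on an object; the grip force is fixed at half the most. Time passes only in rows, so rows that do not move let the fingers close. It gives the time, the measured TCP pose, the force and the opening at its end, in the units of the state.
- bot.read_state(): the state, without advancing time (a new reading comes with each control period).
- imaging.capture(name): name is "scene" or "top" or "wrist"; returns (picture, depth): 384x512x3 uint8, red, green, blue; 384x512 float32, m along the optical axis (not along the pixel's ray), 0 where there is no reading.
- imaging.get_calibration(name): a dict with "mtx" (3x3 intrinsics, pixels), "world_to_cam" (4x4, takes a point from world to camera coordinates). Camera axes: x right, y down, z forward; pixel columns grow to the right and rows downward; lengths in m; the calibration is good to about 2 mm. A picture is of the moment at which its call begins: read the wrist's pose just before it. get_calibration takes no time and is no camera call; for the wrist camera it gives the pose at the moment of the call.
- workorder.hand_in(): hands the job in, once; it reports no verdict.
The state is a dict: "time_s": time; "joint_positions": joint angles; "qvel": joint speeds; "tau": joint torques, N m; "position": TCP position; "tcp_rot": TCP orientation; "force": force on the tool from outside, world axes, zero at the start; "moment": the same for the moment, N m; "opening": opening from 0.0 (shut) to 1.0 (fully open).
Only numpy, scipy, OpenCV 4.12 (cv2) and the standard library are available. Lean on these libraries where they do the work, as an engineer would, in place of code of your own. Each camera call takes 0.05 s, during which the arm holds its last target. There are 200 camera calls.

TASK

Set up the small plywood tool cabinet's drop-front flap as a work ledge: first pull both wooden slide-out supports at its foot all the way out, and only then fold the flap gently down, without slamming it, until it lies level on the two of them. Leave the mug, jar, spanner and torch where they are.

Things in the scene. Friction and masses are not known exactly. Their poses are not given: they have to be found in the camera images.
- cabinet: low plywood tool cabinet, fixed, 310 wide (y), 170 deep (x), 185 high. Origin on the shelf surface under the middle of its front face; x points from the front face into the cabinet, z up, y to the left seen from the robot. Behind the flap the top is open: a hand slot from x = 0 to 63, 286 wide, over 100 deep; behind it the top board, its top at height 185.
- support_left (a joint): left slide-out support (y = +100 in the cabinet frame): distance pulled out to the front (cabinet -x), m; 0 = in, 0.085 = end stop, all the way out. About 2 N friction, stays where left. Bar 24 wide, top at height 56, underside 31. At its front end an upright tab (pull), see its point; at 0 the tab's middle is 100 in front of the cabinet's front face.
- support_right (a joint): right slide-out support (y = -100 in the cabinet frame), same sizes and meaning as the left one
- pull_left (a point): middle of the left support's upright wooden tab, 30 wide (y), 14 thick (x), from height 56 to 116: half-way up, at height 86. Axes as the cabinet's. Between tab and flap there is room for closed fingers to hook behind the tab from above.
- pull_right (a point): middle of the right support's upright tab, same sizes
- flap (a joint): plywood flap, angle in rad: 0 = closed, upright; grows as its free edge swings to the front (-x) and down; 1.571 = level on the supports' tops. Hinge axis along y at cabinet x = 0, height 70, lying in the flap's inner face. Stiff hinge (0.2 N m): stays where left, must be pushed all the way with 1 to 4 N near the free edge. Starts ajar 0.03 to 0.10; stop at 1.95.
- flap_edge (a point): middle of the flap's free edge, on its inner face, 115 from the hinge axis (height 185 when closed). Flap 260 wide, 14 thick; outer face 14 in front of the inner one when closed, underneath when level. z axis points from hinge to free edge, x is the inner face's outward normal.
- mug: grey mug, 82 across, 95 high, handle on one side; bystander beside one support. Origin at the centre of its underside.
- jar: closed screw-top jar, 72 across, 100 high; bystander beside the other support. Origin at the centre of its underside.
- spanner: chrome spanner 160 long, lying flat on the shelf between the two supports; bystander. Origin at its middle, underside.
- torch: aluminium torch 150 long, 40 thick, lying on its side to the left; bystander. Origin at its middle, underside.

How it is judged:
By the outcome, as a careful person would: the job done as asked, in the order asked, and still so for the second after the job is handed in, with the robot touching nothing.
It also fails if it takes over 61 s, if anything falls off the work surface, if the arm or the gripper's body presses on something with over 40 N, if the wrist force passes 120 N, or if a joint passes its speed limit or range.

## Working session

There is one attempt and no reset: what is moved stays moved. The work goes in short steps, Python scripts to look and compute and a tool call to move; the robot and the scene stay as the last step left them, time stands still between calls to the robot, and variables do not carry over. Pictures are saved under pics/ and viewed, on a budget of 10 in all, crops included, one or two more only if the job needs it, and the job is handed in when it is done.

Besides the shell and the picture viewer there is one more tool, called after "Emit:" by a JSON object that holds its "fn" and its "kwargs". drive_tool: Moves the arm, as the interface text tells. Its arguments: {"type":"object","properties":{"commands":{"type":"array"}},"required":["commands"]}

```bash
mkdir -p pics; cat > h.py <<'E'
import numpy as np,cv2
from rig import bot,imaging,workorder
np.set_printoptions(precision=4,suppress=True)
def cap(n,f):
    c=imaging.get_calibration(n);p,d=imaging.capture(n)
    cv2.imwrite(f'pics/{f}.png',p[:,:,::-1]);np.savez(f'pics/{f}.npz',p=p,d=d,K=c['mtx'],T=c['world_to_cam'])
def pt(f,u,v,w=1):
    z=np.load(f'pics/{f}.npz');d=z['d'][v-w:v+w+1,u-w:u+w+1];d=np.median(d[d>0])
    c=np.linalg.inv(z['K'])@[u,v,1]*d
    return (np.linalg.inv(z['T'])@[*c,1])[:3]
E
python3 - <<'E'
from h import *
s=bot.read_state();print(s)
cap('scene','s1');cap('top','t1')
a=cv2.imread('pics/s1.png');b=cv2.imread('pics/t1.png')
E
```

```text
{'time_s': 0.0, 'joint_positions': array([ 66.7211,  30.282 ,  82.1578,  -0.0006,  67.6873, -10.2274]), 'qvel': array([ 0.0368, -0.0234,  0.0832, -0.033 , -0.1131,  0.0055]), 'tau': array([  0.001 , -44.0049, -17.6588,   0.0633,   0.0582,  -0.0002]), 'position': array([0.1408, 0.6082, 0.2435]), 'tcp_rot': array([[ 0.2258, -0.0009, -0.9742],
       [ 0.9742, -0.002 ,  0.2258],
       [-0.0022, -1.    ,  0.0004]]), 'force': array([-0.6176,  0.6265,  0.0557]), 'moment': array([ 0.0144,  0.0123, -0.0094]), 'opening': 1.0010181364108572}
```

View pics/s1.png

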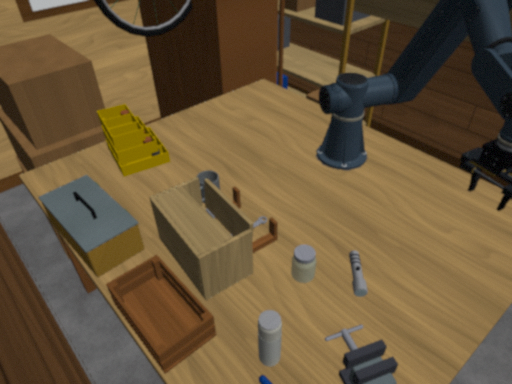

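View pics/t1.png

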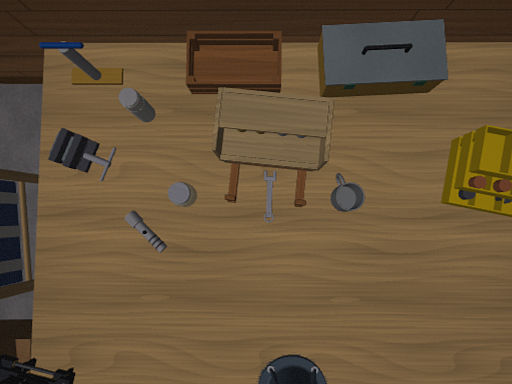

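The scene shot shows the cabinet with its supports facing the robot. In the top shot the tabs are at about (232,198) left and (300,203) right, the flap edge near rows 155-165, the jar at (181,194), the mug at (346,197), the spanner at (269,195) and the torch at (146,231). Next I'll measure these with depth.

```bash
python3 - <<'E'
from h import *
z=np.load('pics/t1.npz');d=z['d'];K=z['K'];T=np.linalg.inv(z['T'])
v,u=np.mgrid[:384,:512];P=np.stack([u,v,np.ones_like(u)],-1)@np.linalg.inv(K).T*d[...,None]
P=P@T[:3,:3].T+T[:3,3]
print(K[0,0],T[:3,3])
H=P[...,2]
for name,(r0,r1,c0,c1),(lo,hi) in [('tabL',(185,215,222,245),(.095,.135)),('tabR',(185,215,290,315),(.095,.135)),('barL',(165,190,222,245),(.045,.07)),('barR',(165,192,290,312),(.045,.07)),('top',(80,170,205,340),(.175,.2)),('jar',(175,215,160,205),(.085,.12)),('mug',(165,220,325,370),(.08,.11)),('span',(165,225,255,285),(.004,.03)),('torch',(205,255,120,170),(.02,.06))]:
    m=(H[r0:r1,c0:c1]>lo)&(H[r0:r1,c0:c1]<hi);q=P[r0:r1,c0:c1][m]
    if len(q):
        rc=cv2.minAreaRect(q[:,:2].astype(np.float32));print(name,len(q),q.mean(0),'rect',np.array(rc[0]),np.array(rc[1]),rc[2],q.min(0)[:2],q.max(0)[:2])
for c in (225,250,270,290,315,322):
  print(c,[(r,*np.round(P[r,c],3)) for r in range(118,172,3)][::1] if c in(250,) else '', )
p=z['p'][75:225,150:380,::-1];cv2.imwrite('pics/t1c.png',cv2.resize(p,None,fx=3.4,fy=3.4,interpolation=cv2.INTER_CUBIC))
E
```

```text
380.13147865191513 [0.5062 0.0843 1.1766]
tabL 53 [0.5712 0.1849 0.1144] rect [0.5714 0.1854] [0.0293 0.0136] 84.2025146484375 [0.5636 0.1711] [0.5794 0.1995]
tabR 55 [ 0.5589 -0.0133  0.1147] rect [ 0.5597 -0.0138] [0.0283 0.0139] 88.87457275390625 [ 0.5528 -0.0278] [0.5668 0.0003]
barL 211 [0.6343 0.1789 0.0551] rect [0.6345 0.1794] [0.0244 0.0744] 84.6026840209961 [0.5983 0.1651] [0.6705 0.1943]
barR 178 [ 0.6245 -0.0199  0.0555] rect [ 0.6246 -0.0203] [0.0243 0.0641] 85.02838897705078 [ 0.5936 -0.0341] [ 0.6566 -0.007 ]
top 5484 [0.7766 0.0646 0.1843] rect [0.7515 0.0677] [0.3106 0.1949] 84.43447875976562 [ 0.6426 -0.0945] [0.8619 0.228 ]
jar 390 [0.5834 0.3314 0.0992] rect [0.5835 0.3322] [0.061  0.0614] 67.93284606933594 [0.5537 0.3012] [0.6142 0.3644]
mug 202 [ 0.5826 -0.1543  0.0909] rect [ 0.5815 -0.1568] [0.0805 0.089 ] 72.37139129638672 [ 0.5376 -0.1943] [ 0.6361 -0.1148]
span 325 [0.5861 0.0725 0.0069] rect [0.583  0.0682] [0.0873 0.176 ] 86.37051391601562 [0.4954 0.0255] [0.6719 0.1147]
torch 550 [0.4744 0.4483 0.0322] rect [0.4713 0.4469] [0.1523 0.0383] 46.553638458251
[... 507 characters left out ...]
(0.746), np.float64(0.13), np.float64(0.068)), (142, np.float64(0.736), np.float64(0.129), np.float64(0.07)), (145, np.float64(0.728), np.float64(0.129), np.float64(0.07)), (148, np.float64(0.72), np.float64(0.13), np.float64(0.063)), (151, np.float64(0.71), np.float64(0.129), np.float64(0.067)), (154, np.float64(0.702), np.float64(0.129), np.float64(0.065)), (157, np.float64(0.673), np.float64(0.124), np.float64(0.183)), (160, np.float64(0.665), np.float64(0.124), np.float64(0.181)), (163, np.float64(0.659), np.float64(0.125), np.float64(0.172)), (166, np.float64(0.675), np.float64(0.132), np.float64(-0.0)), (169, np.float64(0.666), np.float64(0.132), np.float64(-0.002))]
270 
290 
315 
322
```

View pics/t1c.png

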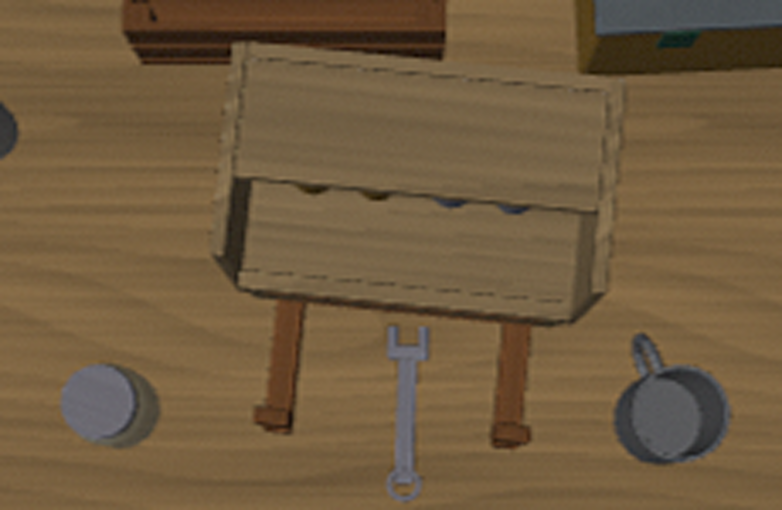

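The crop gives the cabinet yaw as about -5.5°, and the bars and top rectangle agree. Its front origin is at about (0.679, 0.075). Tab middles are at (0.571, 0.185) left and (0.560, -0.014) right, 0.200 m apart as expected. I'll turn the jaw line parallel to the cabinet's y, close the fingers and travel to above the gap behind the left tab.

Emit:
{"fn": "drive_tool", "kwargs": {"commands": [{"wy": -0.084, "grip": 0}, {"dz": -0.95, "dx": -0.73, "grip": 0}, {"dz": -0.95, "dx": -0.73, "grip": 0}, {"dz": -0.95, "dx": -0.73, "grip": 0}, {"dz": -0.95, "dx": -0.73, "grip": 0}, {"dz": -0.95, "dx": -0.73, "grip": 0}, {"dz": -0.95, "dx": -0.73, "grip": 0}, {"dz": -0.95, "dx": -0.73, "grip": 0}]}}

```text
schema error: expected keys dx, dy, dz, wx, wy, wz, grip
```

Emit:
{"fn": "drive_tool", "kwargs": {"commands": [{"dz": -0.95, "dx": -0.73, "grip": 0}, {"dz": -0.95, "dx": -0.73, "grip": 0}, {"dz": -0.95, "dx": -0.73, "grip": 0}, {"dz": -0.95, "dx": -0.73, "grip": 0}, {"dz": -0.95, "dx": -0.73, "grip": 0}, {"grip": 0}, {"grip": 0}]}}

```text
schema error: expected keys dx, dy, dz, wx, wy, wz, grip
```

All keys are required.

Emit:
{"fn": "drive_tool", "kwargs": {"commands": [{"dx": 0, "dy": 0, "dz": 0, "wx": 0, "wy": -0.084, "wz": 0, "grip": 0}, {"dx": -0.73, "dy": 0, "dz": -0.95, "wx": 0, "wy": 0, "wz": 0, "grip": 0}, {"dx": -0.73, "dy": 0, "dz": -0.95, "wx": 0, "wy": 0, "wz": 0, "grip": 0}, {"dx": -0.73, "dy": 0, "dz": -0.95, "wx": 0, "wy": 0, "wz": 0, "grip": 0}, {"dx": -0.73, "dy": 0, "dz": -0.95, "wx": 0, "wy": 0, "wz": 0, "grip": 0}, {"dx": -0.73, "dy": 0, "dz": -0.95, "wx": 0, "wy": 0, "wz": 0, "grip": 0}, {"dx": -0.73, "dy": 0, "dz": -0.95, "wx": 0, "wy": 0, "wz": 0, "grip": 0}, {"dx": -0.73, "dy": 0, "dz": -0.95, "wx": 0, "wy": 0, "wz": 0, "grip": 0}]}}

```text
time_s: 1.1
position: [0.3871, 0.3787, 0.2442]
tcp_rot: [[0.096, -0.001, -0.995], [0.995, -0.0, 0.096], [-0.0, -1.0, 0.001]]
force: [0.3, 0.5, 0.5]
opening: 0.171
```

Emit:
{"fn": "drive_tool", "kwargs": {"commands": [{"dx": -0.73, "dy": 0, "dz": -0.95, "wx": 0, "wy": 0, "wz": 0, "grip": 0}, {"dx": -0.73, "dy": 0, "dz": -0.95, "wx": 0, "wy": 0, "wz": 0, "grip": 0}, {"dx": -0.73, "dy": 0, "dz": -0.95, "wx": 0, "wy": 0, "wz": 0, "grip": 0}, {"dx": -0.73, "dy": 0, "dz": -0.95, "wx": 0, "wy": 0, "wz": 0, "grip": 0}, {"dx": 0, "dy": 0, "dz": 0, "wx": 0, "wy": 0, "wz": 0, "grip": 0}, {"dx": 0, "dy": 0, "dz": 0, "wx": 0, "wy": 0, "wz": 0, "grip": 0}]}}

```text
time_s: 1.85
position: [0.5257, 0.249, 0.244]
tcp_rot: [[0.096, -0.002, -0.995], [0.995, -0.0, 0.096], [-0.0, -1.0, 0.002]]
force: [-0.5, 0.1, 0.6]
opening: 0.003
```

```bash
cat >> h.py <<'E'
O=np.array([.679,.0746,0]);R=np.array([[.9954,.096,0],[-.096,.9954,0],[0,0,1]])
def st():
    s=bot.read_state();print('t',round(s['time_s'],2),'tcp',s['position'],'cab',R.T@(s['position']-O),'Fcab',R.T@s['force'],s['opening']);print(s['tcp_rot']);return s
E
python3 -c "
from h import *
st();cap('wrist','w1')"
```

```text
t 1.85 tcp [0.5257 0.249  0.244 ] cab [-0.1693  0.1589  0.244 ] Fcab [-0.5561  0.0452  0.6128] 0.003360462466596118
[[ 0.0964 -0.002  -0.9953]
 [ 0.9953 -0.      0.0964]
 [-0.0002 -1.      0.0019]]
```

View pics/w1.png

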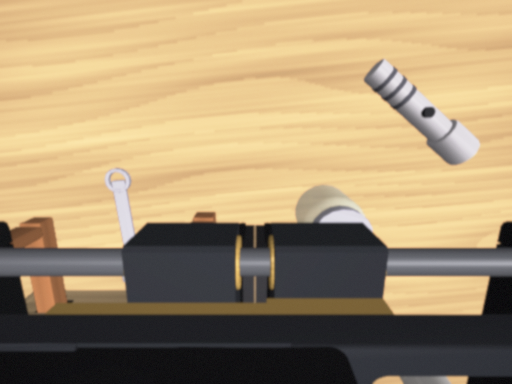

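The wrist camera looks from the robot's side. The torch is at top right, the jar below at (335,215), the spanner ring at (118,178) and the right tab at (40,265). The layout agrees with the top view. Next I'll go above the left hook position and lower behind the tab.

Emit:
{"fn": "drive_tool", "kwargs": {"commands": [{"dx": -0.74, "dy": 0, "dz": -0.97, "wx": 0, "wy": 0, "wz": 0, "grip": 0}, {"dx": -0.74, "dy": 0, "dz": -0.97, "wx": 0, "wy": 0, "wz": 0, "grip": 0}, {"dx": 0, "dy": 0, "dz": 0, "wx": 0, "wy": 0, "wz": 0, "grip": 0}, {"dx": 0, "dy": 0.7, "dz": 0, "wx": 0, "wy": 0, "wz": 0, "grip": 0}, {"dx": 0, "dy": 0.7, "dz": 0, "wx": 0, "wy": 0, "wz": 0, "grip": 0}, {"dx": 0, "dy": 0.5, "dz": 0, "wx": 0, "wy": 0, "wz": 0, "grip": 0}, {"dx": 0, "dy": 0, "dz": 0, "wx": 0, "wy": 0, "wz": 0, "grip": 0}]}}

```text
time_s: 2.78
position: [0.5951, 0.1842, 0.1669]
tcp_rot: [[0.094, -0.006, -0.996], [0.996, -0.0, 0.094], [-0.001, -1.0, 0.005]]
force: [-0.5, -0.2, 0.0]
opening: 0.009
```

```bash
python3 -c "
from h import *
st();cap('top','t2');p=cv2.imread('pics/t2.png')[75:235,150:380];a=cv2.resize(p,None,fx=2.5,fy=2.5)
cap('scene','s2');q=cv2.imread('pics/s2.png')[130:310,120:350];b=cv2.resize(q,(400,400*180//230))
h=max(len(a),len(b));o=np.zeros((600,575,3),np.uint8);o[:300]=cv2.resize(p,(431,300)).repeat(1,0)[:,:431] if 0 else cv2.copyMakeBorder(cv2.resize(p,(431,300)),0,0,0,144,0);o[300:]=cv2.copyMakeBorder(cv2.resize(q,(383,300)),0,0,0,192,0);cv2.imwrite('pics/c2.png',o)"
```

```text
t 2.77 tcp [0.5951 0.1842 0.1669] cab [-0.094   0.1011  0.1669] Fcab [-0.4309 -0.2381  0.0351] 0.00875257515238074
[[ 0.0936 -0.0055 -0.9956]
 [ 0.9956 -0.0003  0.0936]
 [-0.0008 -1.      0.0055]]
```

View pics/c2.png

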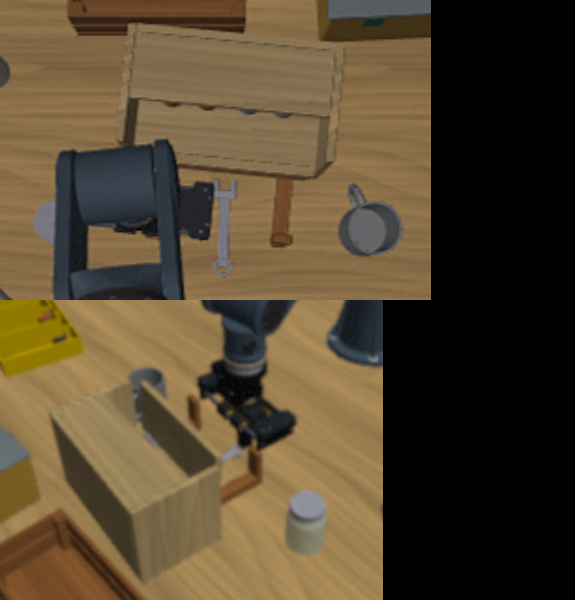

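The fingers hang just cabinet-side of the left tab (scene part about (245,440), tab at (255,462)), and the body runs parallel to the flap and clears it. I'll lower and pull.

Emit:
{"fn": "drive_tool", "kwargs": {"commands": [{"dx": -0.02, "dy": 0.5, "dz": -0.04, "wx": 0, "wy": 0, "wz": 0, "grip": 0}, {"dx": 0, "dy": 0.5, "dz": 0, "wx": 0, "wy": 0, "wz": 0, "grip": 0}, {"dx": 0, "dy": 0.5, "dz": 0, "wx": 0, "wy": 0, "wz": 0, "grip": 0}, {"dx": 0, "dy": 0, "dz": 0, "wx": 0, "wy": 0, "wz": 0, "grip": 0}]}}

```text
time_s: 3.38
position: [0.5988, 0.1822, 0.1084]
tcp_rot: [[0.095, -0.002, -0.995], [0.995, -0.0, 0.095], [-0.0, -1.0, 0.002]]
force: [-0.7, 0.1, -0.3]
opening: 0.005
```

Emit:
{"fn": "drive_tool", "kwargs": {"commands": [{"dx": 0, "dy": 0, "dz": 0.25, "wx": 0, "wy": 0, "wz": 0, "grip": 0}, {"dx": 0, "dy": 0, "dz": 0.25, "wx": 0, "wy": 0, "wz": 0, "grip": 0}, {"dx": 0, "dy": 0, "dz": 0.25, "wx": 0, "wy": 0, "wz": 0, "grip": 0}, {"dx": 0, "dy": 0, "dz": 0.25, "wx": 0, "wy": 0, "wz": 0, "grip": 0}, {"dx": 0, "dy": 0, "dz": 0.25, "wx": 0, "wy": 0, "wz": 0, "grip": 0}, {"dx": 0, "dy": 0, "dz": 0.25, "wx": 0, "wy": 0, "wz": 0, "grip": 0}]}}

```text
time_s: 4.12
position: [0.5393, 0.1876, 0.1087]
tcp_rot: [[0.096, 0.001, -0.995], [0.995, 0.0, 0.096], [0.0, -1.0, -0.001]]
force: [2.7, -0.3, 1.7]
opening: 0.004
```

```bash
python3 -c "
from h import *
st()"
```

```text
t 4.12 tcp [0.5393 0.1876 0.1087] cab [-0.1499  0.0991  0.1087] Fcab [ 2.7289 -0.0636  1.7189] 0.003953699939354409
[[ 0.0957  0.0006 -0.9954]
 [ 0.9954  0.0001  0.0957]
 [ 0.0001 -1.     -0.0006]]
```

The left support is moving, with 2.7 N on the tool. I'll creep on to the end stop.

Emit:
{"fn": "drive_tool", "kwargs": {"commands": [{"dx": 0, "dy": 0, "dz": 0.12, "wx": 0, "wy": 0, "wz": 0, "grip": 0}, {"dx": 0, "dy": 0, "dz": 0.12, "wx": 0, "wy": 0, "wz": 0, "grip": 0}, {"dx": 0, "dy": 0, "dz": 0.12, "wx": 0, "wy": 0, "wz": 0, "grip": 0}, {"dx": 0, "dy": 0, "dz": 0.1, "wx": 0, "wy": 0, "wz": 0, "grip": 0}]}}

```text
time_s: 4.62
position: [0.5214, 0.1893, 0.1085]
tcp_rot: [[0.096, 0.0, -0.995], [0.995, -0.0, 0.096], [0.0, -1.0, -0.0]]
force: [7.4, -0.6, -2.8]
opening: 0.006
```

Emit:
{"fn": "drive_tool", "kwargs": {"commands": [{"dx": 0, "dy": 0, "dz": 0.05, "wx": 0, "wy": 0, "wz": 0, "grip": 0}, {"dx": 0, "dy": 0, "dz": 0.05, "wx": 0, "wy": 0, "wz": 0, "grip": 0}]}}

```text
time_s: 4.88
position: [0.5214, 0.1894, 0.1087]
tcp_rot: [[0.095, 0.009, -0.995], [0.995, -0.0, 0.095], [0.001, -1.0, -0.009]]
force: [11.1, -2.2, -6.3]
opening: 0.002
```

The force rose to 11 N with no motion. That puts the tab at cabinet x of about -0.185, which is the end stop. Now I'll back off, lift and go to the right support.

Emit:
{"fn": "drive_tool", "kwargs": {"commands": [{"dx": 0, "dy": 0, "dz": -0.35, "wx": 0, "wy": 0, "wz": 0, "grip": 0}, {"dx": 0, "dy": -0.8, "dz": 0, "wx": 0, "wy": 0, "wz": 0, "grip": 0}, {"dx": 0, "dy": -0.8, "dz": 0, "wx": 0, "wy": 0, "wz": 0, "grip": 0}, {"dx": -1, "dy": 0, "dz": -0.35, "wx": 0, "wy": 0, "wz": 0, "grip": 0}, {"dx": -1, "dy": 0, "dz": -0.35, "wx": 0, "wy": 0, "wz": 0, "grip": 0}, {"dx": -1, "dy": 0, "dz": -0.35, "wx": 0, "wy": 0, "wz": 0, "grip": 0}, {"dx": -1, "dy": 0, "dz": -0.35, "wx": 0, "wy": 0, "wz": 0, "grip": 0}, {"dx": -1, "dy": 0, "dz": -0.35, "wx": 0, "wy": 0, "wz": 0, "grip": 0}]}}

```text
time_s: 5.88
position: [0.5808, -0.0184, 0.1718]
tcp_rot: [[0.096, -0.004, -0.995], [0.995, 0.001, 0.096], [0.001, -1.0, 0.004]]
force: [1.0, 0.8, -0.8]
opening: 0.006
```

Emit:
{"fn": "drive_tool", "kwargs": {"commands": [{"dx": 0, "dy": 0, "dz": 0, "wx": 0, "wy": 0, "wz": 0, "grip": 0}, {"dx": 0, "dy": 0, "dz": 0, "wx": 0, "wy": 0, "wz": 0, "grip": 0}]}}

```text
time_s: 6.12
position: [0.5807, -0.0169, 0.1719]
tcp_rot: [[0.096, -0.004, -0.995], [0.995, 0.001, 0.096], [0.001, -1.0, 0.004]]
force: [0.5, 0.3, -0.6]
opening: 0.005
```

```bash
python3 -c "
from h import *
st()"
```

```text
t 6.12 tcp [ 0.5807 -0.0169  0.1719] cab [-0.0891 -0.1005  0.1719] Fcab [ 0.4292  0.3924 -0.6174] 0.004962372260778527
[[ 0.0963 -0.0035 -0.9953]
 [ 0.9953  0.0014  0.0963]
 [ 0.0011 -1.      0.0036]]
```

Emit:
{"fn": "drive_tool", "kwargs": {"commands": [{"dx": 0, "dy": 0, "dz": -0.13, "wx": 0, "wy": 0, "wz": 0, "grip": 0}, {"dx": 0, "dy": 0.4, "dz": 0, "wx": 0, "wy": 0, "wz": 0, "grip": 0}, {"dx": 0, "dy": 0.4, "dz": 0, "wx": 0, "wy": 0, "wz": 0, "grip": 0}, {"dx": 0, "dy": 0.4, "dz": 0, "wx": 0, "wy": 0, "wz": 0, "grip": 0}, {"dx": 0, "dy": 0.4, "dz": 0, "wx": 0, "wy": 0, "wz": 0, "grip": 0}, {"dx": 0, "dy": 0, "dz": 0, "wx": 0, "wy": 0, "wz": 0, "grip": 0}]}}

```text
time_s: 6.88
position: [0.5859, -0.0177, 0.1066]
tcp_rot: [[0.096, -0.004, -0.995], [0.995, 0.001, 0.096], [0.001, -1.0, 0.004]]
force: [-0.1, -0.9, 0.1]
opening: 0.006
```

Emit:
{"fn": "drive_tool", "kwargs": {"commands": [{"dx": 0, "dy": 0, "dz": 0.25, "wx": 0, "wy": 0, "wz": 0, "grip": 0}, {"dx": 0, "dy": 0, "dz": 0.25, "wx": 0, "wy": 0, "wz": 0, "grip": 0}, {"dx": 0, "dy": 0, "dz": 0.25, "wx": 0, "wy": 0, "wz": 0, "grip": 0}, {"dx": 0, "dy": 0, "dz": 0.25, "wx": 0, "wy": 0, "wz": 0, "grip": 0}, {"dx": 0, "dy": 0, "dz": 0.25, "wx": 0, "wy": 0, "wz": 0, "grip": 0}, {"dx": 0, "dy": 0, "dz": 0.25, "wx": 0, "wy": 0, "wz": 0, "grip": 0}, {"dx": 0, "dy": 0, "dz": 0.25, "wx": 0, "wy": 0, "wz": 0, "grip": 0}]}}

```text
time_s: 7.75
position: [0.5171, -0.0112, 0.1088]
tcp_rot: [[0.096, 0.001, -0.995], [0.995, -0.0, 0.096], [-0.0, -1.0, -0.001]]
force: [2.0, -1.2, 2.4]
opening: 0.005
```

Emit:
{"fn": "drive_tool", "kwargs": {"commands": [{"dx": 0, "dy": 0, "dz": 0.12, "wx": 0, "wy": 0, "wz": 0, "grip": 0}, {"dx": 0, "dy": 0, "dz": 0.12, "wx": 0, "wy": 0, "wz": 0, "grip": 0}, {"dx": 0, "dy": 0, "dz": 0.08, "wx": 0, "wy": 0, "wz": 0, "grip": 0}, {"dx": 0, "dy": 0, "dz": 0.05, "wx": 0, "wy": 0, "wz": 0, "grip": 0}]}}

```text
time_s: 8.25
position: [0.5027, -0.0098, 0.1085]
tcp_rot: [[0.096, -0.0, -0.995], [0.995, 0.0, 0.096], [0.0, -1.0, 0.0]]
force: [1.5, 0.9, 1.1]
opening: 0.002
```

```bash
python3 -c "
from h import *
st()"
```

```text
t 8.25 tcp [ 0.5027 -0.0098  0.1085] cab [-0.1674 -0.1009  0.1085] Fcab [1.4142 1.0612 1.0964] 0.0021874601656455533
[[ 0.0958 -0.     -0.9954]
 [ 0.9954  0.0001  0.0958]
 [ 0.0001 -1.      0.    ]]
```

Emit:
{"fn": "drive_tool", "kwargs": {"commands": [{"dx": 0, "dy": 0, "dz": 0.08, "wx": 0, "wy": 0, "wz": 0, "grip": 0}, {"dx": 0, "dy": 0, "dz": 0.08, "wx": 0, "wy": 0, "wz": 0, "grip": 0}]}}

```text
time_s: 8.5
position: [0.5021, -0.0099, 0.1088]
tcp_rot: [[0.097, 0.013, -0.995], [0.995, -0.001, 0.097], [-0.0, -1.0, -0.013]]
force: [15.3, 2.3, -9.0]
opening: 0.004
```

That is the end stop again: 15 N, and the tab at about -0.184. Next I'll lift clear, move above the slot behind the flap at mid-width, and check.

Emit:
{"fn": "drive_tool", "kwargs": {"commands": [{"dx": 0, "dy": 0, "dz": -0.4, "wx": 0, "wy": 0, "wz": 0, "grip": 0}, {"dx": 0, "dy": -0.9, "dz": 0, "wx": 0, "wy": 0, "wz": 0, "grip": 0}, {"dx": 0, "dy": -0.9, "dz": 0, "wx": 0, "wy": 0, "wz": 0, "grip": 0}, {"dx": 0, "dy": -0.9, "dz": 0, "wx": 0, "wy": 0, "wz": 0, "grip": 0}, {"dx": 0, "dy": -0.9, "dz": 0, "wx": 0, "wy": 0, "wz": 0, "grip": 0}, {"dx": 0, "dy": 0, "dz": 0, "wx": 0, "wy": 0, "wz": 0, "grip": 0}]}}

```text
time_s: 9.25
position: [0.5126, -0.0108, 0.2545]
tcp_rot: [[0.095, 0.003, -0.995], [0.995, -0.001, 0.095], [-0.001, -1.0, -0.003]]
force: [0.3, 0.1, -0.6]
opening: 0.009
```

Emit:
{"fn": "drive_tool", "kwargs": {"commands": [{"dx": 0.5, "dy": 0, "dz": -0.9, "wx": 0, "wy": 0, "wz": 0, "grip": 0}, {"dx": 0.5, "dy": 0, "dz": -0.9, "wx": 0, "wy": 0, "wz": 0, "grip": 0}, {"dx": 0.5, "dy": 0, "dz": -0.9, "wx": 0, "wy": 0, "wz": 0, "grip": 0}, {"dx": 0.5, "dy": 0, "dz": -0.9, "wx": 0, "wy": 0, "wz": 0, "grip": 0}, {"dx": 0.5, "dy": 0, "dz": -0.9, "wx": 0, "wy": 0, "wz": 0, "grip": 0}, {"dx": 0, "dy": 0, "dz": 0, "wx": 0, "wy": 0, "wz": 0, "grip": 0}]}}

```text
time_s: 10.0
position: [0.7014, 0.0727, 0.2492]
tcp_rot: [[0.094, -0.004, -0.996], [0.996, 0.0, 0.094], [-0.0, -1.0, 0.004]]
force: [-0.0, 0.6, 0.2]
opening: 0.003
```

```bash
python3 -c "
from h import *
st();cap('top','t3');cap('scene','s3')
p=cv2.imread('pics/t3.png')[75:235,150:380];q=cv2.imread('pics/s3.png')[130:310,120:350]
o=np.hstack([cv2.resize(p,(400,400*160//230)),cv2.resize(q,(355,278))]);cv2.imwrite('pics/c3.png',o)"
```

```text
t 10.0 tcp [0.7014 0.0727 0.2492] cab [0.0225 0.0003 0.2492] Fcab [-0.0677  0.5725  0.1911] 0.00288517932253519
[[ 0.0941 -0.0043 -0.9956]
 [ 0.9956  0.0003  0.0941]
 [-0.0001 -1.      0.0043]]
```

View pics/c3.png

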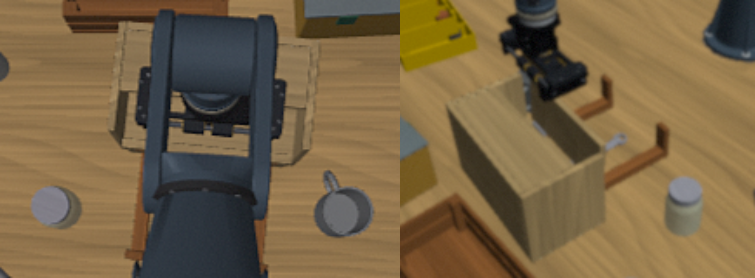

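Both supports stick out by the same amount (tabs at (607,88) and (663,137) in the right panel), and nothing else has moved. The fingers are above the hand slot. I'll lower them behind the flap and press it forward slowly.

Emit:
{"fn": "drive_tool", "kwargs": {"commands": [{"dx": 0, "dy": 0.42, "dz": 0, "wx": 0, "wy": 0, "wz": 0, "grip": 0}, {"dx": 0, "dy": 0.42, "dz": 0, "wx": 0, "wy": 0, "wz": 0, "grip": 0}, {"dx": 0, "dy": 0.42, "dz": 0, "wx": 0, "wy": 0, "wz": 0, "grip": 0}, {"dx": 0, "dy": 0.42, "dz": 0, "wx": 0, "wy": 0, "wz": 0, "grip": 0}, {"dx": 0, "dy": 0, "dz": 0, "wx": 0, "wy": 0, "wz": 0, "grip": 0}]}}

```text
time_s: 10.72
position: [0.6997, 0.0715, 0.1829]
tcp_rot: [[0.096, -0.005, -0.995], [0.995, 0.0, 0.096], [-0.0, -1.0, 0.005]]
force: [0.5, -0.9, 0.5]
opening: 0.007
```

Emit:
{"fn": "drive_tool", "kwargs": {"commands": [{"dx": 0, "dy": 0, "dz": 0.18, "wx": 0, "wy": 0, "wz": 0, "grip": 0}, {"dx": 0, "dy": 0, "dz": 0.18, "wx": 0, "wy": 0, "wz": 0, "grip": 0}, {"dx": 0, "dy": 0, "dz": 0.18, "wx": 0, "wy": 0, "wz": 0, "grip": 0}, {"dx": 0, "dy": 0, "dz": 0.18, "wx": 0, "wy": 0, "wz": 0, "grip": 0}, {"dx": 0, "dy": 0, "dz": 0, "wx": 0, "wy": 0, "wz": 0, "grip": 0}]}}

```text
time_s: 11.35
position: [0.6718, 0.0745, 0.1858]
tcp_rot: [[0.096, -0.0, -0.995], [0.995, 0.0, 0.096], [-0.0, -1.0, 0.0]]
force: [-0.3, -0.4, 0.2]
opening: 0.005
```

```bash
python3 -c "
from h import *
st()"
```

```text
t 11.35 tcp [0.6718 0.0745 0.1858] cab [-0.0072 -0.0008  0.1858] Fcab [-0.2204 -0.4264  0.1816] 0.005337284222952692
[[ 0.0956 -0.0004 -0.9954]
 [ 0.9954  0.      0.0956]
 [-0.     -1.      0.0004]]
```

Emit:
{"fn": "drive_tool", "kwargs": {"commands": [{"dx": 0, "dy": 0.1, "dz": 0.19, "wx": 0, "wy": 0, "wz": 0, "grip": 0}, {"dx": 0, "dy": 0.1, "dz": 0.19, "wx": 0, "wy": 0, "wz": 0, "grip": 0}, {"dx": 0, "dy": 0.1, "dz": 0.18, "wx": 0, "wy": 0, "wz": 0, "grip": 0}, {"dx": 0, "dy": 0.1, "dz": 0.18, "wx": 0, "wy": 0, "wz": 0, "grip": 0}]}}

```text
time_s: 11.85
position: [0.6421, 0.0773, 0.1689]
tcp_rot: [[0.096, -0.001, -0.995], [0.995, 0.0, 0.096], [-0.0, -1.0, 0.001]]
force: [1.4, -0.1, 2.3]
opening: 0.002
```

Emit:
{"fn": "drive_tool", "kwargs": {"commands": [{"dx": 0, "dy": 0.11, "dz": 0.16, "wx": 0, "wy": 0, "wz": 0, "grip": 0}, {"dx": 0, "dy": 0.11, "dz": 0.16, "wx": 0, "wy": 0, "wz": 0, "grip": 0}, {"dx": 0, "dy": 0.14, "dz": 0.14, "wx": 0, "wy": 0, "wz": 0, "grip": 0}, {"dx": 0, "dy": 0.14, "dz": 0.14, "wx": 0, "wy": 0, "wz": 0, "grip": 0}]}}

```text
time_s: 12.35
position: [0.6187, 0.0795, 0.1489]
tcp_rot: [[0.096, 0.0, -0.995], [0.995, 0.0, 0.096], [0.0, -1.0, -0.0]]
force: [1.4, 0.2, -0.7]
opening: 0.008
```

```bash
python3 -c "
from h import *
st()"
```

```text
t 12.35 tcp [0.6187 0.0795 0.1489] cab [-0.0605 -0.0009  0.1489] Fcab [ 1.3978  0.2867 -0.6766] 0.0075746620345065645
[[ 0.0957  0.0001 -0.9954]
 [ 0.9954  0.      0.0957]
 [ 0.     -1.     -0.0001]]
```

Emit:
{"fn": "drive_tool", "kwargs": {"commands": [{"dx": 0, "dy": 0.16, "dz": 0.11, "wx": 0, "wy": 0, "wz": 0, "grip": 0}, {"dx": 0, "dy": 0.16, "dz": 0.11, "wx": 0, "wy": 0, "wz": 0, "grip": 0}, {"dx": 0, "dy": 0.18, "dz": 0.08, "wx": 0, "wy": 0, "wz": 0, "grip": 0}, {"dx": 0, "dy": 0.18, "dz": 0.08, "wx": 0, "wy": 0, "wz": 0, "grip": 0}, {"dx": 0, "dy": 0.12, "dz": 0.03, "wx": 0, "wy": 0, "wz": 0, "grip": 0}, {"dx": 0, "dy": 0.12, "dz": 0.03, "wx": 0, "wy": 0, "wz": 0, "grip": 0}, {"dx": 0, "dy": 0.08, "dz": 0.02, "wx": 0, "wy": 0, "wz": 0, "grip": 0}, {"dx": 0, "dy": 0.06, "dz": 0.01, "wx": 0, "wy": 0, "wz": 0, "grip": 0}]}}

```text
time_s: 13.35
position: [0.6003, 0.0813, 0.1067]
tcp_rot: [[0.096, -0.0, -0.995], [0.995, 0.0, 0.096], [-0.0, -1.0, 0.0]]
force: [0.0, -0.3, 1.7]
opening: 0.008
```

Emit:
{"fn": "drive_tool", "kwargs": {"commands": [{"dx": 0, "dy": 0.06, "dz": 0, "wx": 0, "wy": 0, "wz": 0, "grip": 0}, {"dx": 0, "dy": 0.06, "dz": 0, "wx": 0, "wy": 0, "wz": 0, "grip": 0}, {"dx": 0, "dy": 0.06, "dz": 0, "wx": 0, "wy": 0, "wz": 0, "grip": 0}]}}

```text
time_s: 13.72
position: [0.6003, 0.0813, 0.0996]
tcp_rot: [[0.096, -0.0, -0.995], [0.995, 0.0, 0.096], [0.0, -1.0, 0.0]]
force: [-0.5, 0.6, 0.7]
opening: 0.002
```

```bash
python3 -c "
from h import *
st()"
```

```text
t 13.72 tcp [0.6003 0.0813 0.0996] cab [-0.079  -0.0009  0.0996] Fcab [-0.5268  0.517   0.6892] 0.0017438423456972083
[[ 0.0957 -0.     -0.9954]
 [ 0.9954  0.      0.0957]
 [ 0.     -1.      0.    ]]
```

Fingertips are at 0.078, with 8 mm to go. I'll creep down.

Emit:
{"fn": "drive_tool", "kwargs": {"commands": [{"dx": 0, "dy": 0.05, "dz": 0, "wx": 0, "wy": 0, "wz": 0, "grip": 0}, {"dx": 0, "dy": 0.05, "dz": 0, "wx": 0, "wy": 0, "wz": 0, "grip": 0}, {"dx": 0, "dy": 0.05, "dz": 0, "wx": 0, "wy": 0, "wz": 0, "grip": 0}, {"dx": 0, "dy": 0.05, "dz": 0, "wx": 0, "wy": 0, "wz": 0, "grip": 0}]}}

```text
time_s: 14.22
position: [0.6003, 0.0813, 0.0924]
tcp_rot: [[0.096, -0.0, -0.995], [0.995, -0.0, 0.096], [-0.0, -1.0, 0.0]]
force: [-3.3, -0.7, 14.0]
opening: 0.005
```

Emit:
{"fn": "drive_tool", "kwargs": {"commands": [{"dx": 0, "dy": 0.03, "dz": 0, "wx": 0, "wy": 0, "wz": 0, "grip": 0}, {"dx": 0, "dy": 0.03, "dz": 0, "wx": 0, "wy": 0, "wz": 0, "grip": 0}]}}

```text
time_s: 14.48
position: [0.6003, 0.0813, 0.0923]
tcp_rot: [[0.095, 0.0, -0.995], [0.995, -0.0, 0.095], [-0.0, -1.0, -0.0]]
force: [-6.5, -0.7, 24.9]
opening: 0.009
```

The flap is firm on the supports, with the tips at 0.070 as it should be when level. I'll lift straight up, move back above the cabinet out of the view, and verify.

Emit:
{"fn": "drive_tool", "kwargs": {"commands": [{"dx": 0, "dy": -0.3, "dz": 0, "wx": 0, "wy": 0, "wz": 0, "grip": 0}, {"dx": 0, "dy": -0.9, "dz": 0, "wx": 0, "wy": 0, "wz": 0, "grip": 0}, {"dx": 0, "dy": -0.9, "dz": 0, "wx": 0, "wy": 0, "wz": 0, "grip": 0}, {"dx": 0, "dy": -0.9, "dz": 0, "wx": 0, "wy": 0, "wz": 0, "grip": 0}, {"dx": 0, "dy": -0.9, "dz": 0, "wx": 0, "wy": 0, "wz": 0, "grip": 0}, {"dx": 0, "dy": -0.9, "dz": 0, "wx": 0, "wy": 0, "wz": 0, "grip": 0}]}}

```text
time_s: 15.22
position: [0.6003, 0.0812, 0.2825]
tcp_rot: [[0.096, 0.0, -0.995], [0.995, -0.0, 0.096], [-0.0, -1.0, -0.0]]
force: [-0.8, 0.4, 0.2]
opening: 0.005
```

Emit:
{"fn": "drive_tool", "kwargs": {"commands": [{"dx": 1, "dy": 0, "dz": 0.3, "wx": 0, "wy": 0, "wz": 0, "grip": 0}, {"dx": 1, "dy": 0, "dz": 0.3, "wx": 0, "wy": 0, "wz": 0, "grip": 0}, {"dx": 1, "dy": 0, "dz": 0.3, "wx": 0, "wy": 0, "wz": 0, "grip": 0}, {"dx": 1, "dy": 0, "dz": 0.3, "wx": 0, "wy": 0, "wz": 0, "grip": 0}, {"dx": 1, "dy": 0, "dz": 0.3, "wx": 0, "wy": 0, "wz": 0, "grip": 0}, {"dx": 1, "dy": 0, "dz": 0.3, "wx": 0, "wy": 0, "wz": 0, "grip": 0}, {"dx": 1, "dy": 0, "dz": 0.3, "wx": 0, "wy": 0, "wz": 0, "grip": 0}, {"dx": 1, "dy": 0, "dz": 0.3, "wx": 0, "wy": 0, "wz": 0, "grip": 0}]}}

```text
time_s: 16.23
position: [0.5351, 0.4103, 0.2812]
tcp_rot: [[0.096, 0.0, -0.995], [0.995, 0.0, 0.096], [0.0, -1.0, -0.0]]
force: [0.3, 0.4, 0.0]
opening: 0.006
```

Emit:
{"fn": "drive_tool", "kwargs": {"commands": [{"dx": 1, "dy": 0, "dz": 0.9, "wx": 0, "wy": 0, "wz": 0, "grip": 0}, {"dx": 1, "dy": 0, "dz": 0.9, "wx": 0, "wy": 0, "wz": 0, "grip": 0}, {"dx": 1, "dy": 0, "dz": 0.9, "wx": 0, "wy": 0, "wz": 0, "grip": 0}, {"dx": 1, "dy": 0, "dz": 0.9, "wx": 0, "wy": 0, "wz": 0, "grip": 0}, {"dx": 0, "dy": 0, "dz": 0, "wx": 0, "wy": 0, "wz": 0, "grip": 0}]}}

```text
time_s: 16.85
position: [0.404, 0.5852, 0.2809]
tcp_rot: [[0.09, -0.001, -0.996], [0.996, 0.001, 0.09], [0.001, -1.0, 0.001]]
force: [-0.0, -0.4, 0.1]
opening: 0.007
```

```bash
python3 -c "
from h import *
st();cap('top','t4');cap('scene','s4')
z=np.load('pics/t4.npz');d=z['d'];T=np.linalg.inv(z['T'])
v,u=np.mgrid[:384,:512];P=np.stack([u,v,np.ones_like(u)],-1)@np.linalg.inv(z['K']).T*d[...,None];P=P@T[:3,:3].T+T[:3,3]
C=(P-O)@R
for n,(x0,x1,y0,y1,a,b) in dict(tabL=(-.21,-.1,.07,.13,.1,.13),tabR=(-.21,-.1,-.13,-.07,.1,.13),flap=(-.14,-.005,-.12,.12,.06,.1)).items():
    m=(C[...,0]>x0)&(C[...,0]<x1)&(C[...,1]>y0)&(C[...,1]<y1)&(C[...,2]>a)&(C[...,2]<b);q=C[m]
    print(n,len(q),q.mean(0),q.min(0),q.max(0))
print('slope',np.polyfit(q[:,0],q[:,2],1))
for n,(r0,r1,c0,c1),(lo,hi) in [('jar',(175,215,160,205),(.085,.12)),('mug',(165,220,325,370),(.08,.11)),('torch',(205,255,120,170),(.02,.06))]:
    w=P[r0:r1,c0:c1];q=w[(w[...,2]>lo)&(w[...,2]<hi)];print(n,len(q),q.mean(0))
p=cv2.imread('pics/t4.png')[75:235,150:380];q=cv2.imread('pics/s4.png')[130:310,120:350]
cv2.imwrite('pics/c4.png',np.hstack([cv2.resize(p,(400,278)),cv2.resize(q,(355,278))]))"
```

```text
t 16.85 tcp [0.404  0.5852 0.2809] cab [-0.3228  0.4818  0.2809] Fcab [-0.0037 -0.3729  0.0757] 0.006720640948488945
[[ 0.09   -0.0008 -0.9959]
 [ 0.9959  0.001   0.09  ]
 [ 0.0009 -1.      0.0009]]
tabL 52 [-0.1855  0.0999  0.1153] [-0.1924  0.0863  0.1117] [-0.1787  0.115   0.1186]
tabR 55 [-0.1857 -0.0986  0.1142] [-0.1924 -0.1129  0.1015] [-0.1786 -0.0848  0.1192]
flap 3090 [-0.0606 -0.0003  0.0696] [-0.1158 -0.12    0.0601] [-0.005   0.12    0.0777]
slope [0.0022 0.0697]
jar 392 [0.5834 0.3314 0.0991]
mug 193 [ 0.5815 -0.1547  0.0914]
torch 539 [0.4741 0.4483 0.0327]
```

View pics/c4.png

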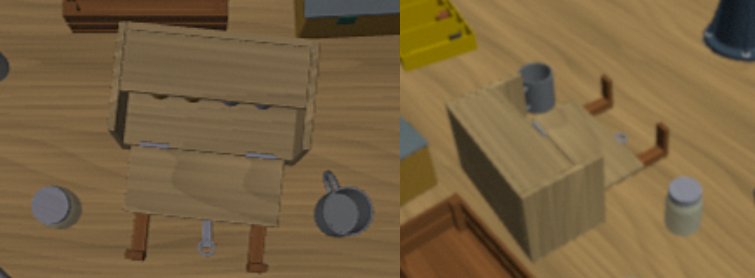

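The picture shows the flap lying level on both supports, the tabs at (137,252) and (257,264) in the left panel, and the bystanders in place. I'll hand in.

```bash
python3 -c "
from h import *
print(workorder.hand_in())"
```

```text
the job is handed in; nothing more can be done
None
```

The work ledge is set up and handed in: both supports are all the way out and the flap lies level on them. I hooked each tab with closed fingers, left first and then right. I pulled until the end stop held against 11 N and 15 N. Then I folded the flap down slowly along its arc and eased it onto the supports. Robot time was about 17 s of the 61 s allowed.

My last checks, from the top camera's depth after the arm had moved clear:

- **Supports:** both tabs are 185–186 mm in front of the cabinet face, which matches the end stop.
- **Flap:** its upper face is at height 70 mm with a slope of 0.002 rad, so it is level.
- **Bystanders:** jar, mug and torch are within about 1 mm of where they started. I checked the spanner only by eye; it is still between the supports and now partly under the flap.
- **Forces:** the highest I read was about 26 N, from the fingertips pressing the flap onto the supports. Readings came only at the end of each move, so brief peaks in between could have been higher.

No check failed or disagreed.

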